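# Tip measured bushings through a funnel into their sample jar

## Task

The measured bushings go back into their sample jar. Lift the lid off the jar by its knob and lay it knob up on the middle of the black rubber mat, slide the jar on its blue sled into the stand until its mouth is centred under the funnel's spout, then push the red lever to tip the pan so that all five bushings run through the funnel into the jar, and let the pan swing back level. Leave the jar upright under the spout and do not shift the other things on the bench.

Things in the scene. Friction and masses are not known exactly. Their poses are not given: they have to be found in the camera images.
- stand: fixed stand with a wide aluminium funnel (rim radius 78 mm, top 206 mm up) and, at +y, a tipping pan pouring to -y. Origin on the table under the funnel's axis, z up. Sled lane along y, open to -y, between green rails 14 mm high (x = 45 to 108 mm either side, y = -60 to 140 mm, flared mouths to y = -97 mm); a stop bar at y = 41 mm. Posts, 9 mm radius, at x = +-94, y = 30 mm
- spout (a point): centre of the funnel spout's lower opening, 98 mm above the table (inner diameter 56, outer 62 mm). The sled touches the lane's stop bar when the jar is centred under it (about 1 mm past)
- pan (a joint): tilt of the steel pan, rad: 0 level (falls back there by its weight when let go), 1.05 fully tipped to the funnel. Hinge along the stand's x, at stand y = 30 mm, z = 218 mm; opening lifts its +y end. Pan 94 mm wide, floor 4 mm thick from 12 mm before the hinge to 108 mm behind it, wall tops 34 mm above the hinge, open towards the funnel; 12 mm deep weight under its far end
- pan_lever (a point): centre of the red ball (26 mm diameter) at the top of the pan's lever (bar 10 mm thick), 100 mm from the hinge, beside the pan at stand x = -70 mm; about 300 mm above the table. With the pan level the lever leans back 0.52 rad to the stand's +y; pushing the ball to the stand's -y tips the pan
- sled: blue jar sled, loose on the table: plate 80 mm wide (x), 8 mm thick, from y = -145 to +40 mm, with a clear jar fixed on it: outer radius 37, inner radius 33 mm, rim 88 mm above the table. Origin on the table under the jar's axis. A yellow upright handle, 16 mm (x) by 24 mm (y), centred at y = -130 mm, reaches 64 mm above the table. Enters the stand's lane with its +y end first
- jar_mouth (a point): centre of the jar's mouth, at the rim's height (88 mm above the sled's underside)
- lid: loose grey lid, 80 mm in diameter and 8 mm thick over a 5 mm deep plug of 56 mm; black knob 24 mm in diameter from 21 to 43 mm above the origin. Origin: centre of the plug's underside. Starts resting on the jar
- mat: square black rubber mat, 140 mm, 4 mm thick, fixed; origin at the centre of its underside
- bush0_mid (a point): centre of bushing 0: copper cylinder 20 mm in diameter, 20 mm long, one of five that start standing in the pan
- bush1_mid (a point): centre of bushing 1: brass cylinder 20 mm in diameter, 20 mm long, one of five that start standing in the pan
- bush2_mid (a point): centre of bushing 2: copper cylinder 20 mm in diameter, 20 mm long, one of five that start standing in the pan
- bush3_mid (a point): centre of bushing 3: brass cylinder 20 mm in diameter, 20 mm long, one of five that start standing in the pan
- bush4_mid (a point): centre of bushing 4: copper cylinder 20 mm in diameter, 20 mm long, one of five that start standing in the pan
- gauge_case: bystander: closed wooden case 110 x 80 x 36 mm, origin at the centre of its underside
- cleaner: bystander: white bottle, radius 28, height 170 mm, origin at the centre of its underside
- ring_gauge: bystander: steel ring, outer radius 42, height 28 mm, origin at the centre of its underside
- brush: bystander: hand brush lying on the table, about 200 mm long along its x axis, origin under its middle
- screwdriver: bystander: screwdriver lying on the table, about 200 mm long along its x axis, origin under its middle
- mug: bystander: white mug, rim radius 38, height 85 mm, handle at its +y, origin at the centre of its underside
There are look-alikes about, which are no part of the job. There is more than one size of the lid; the one meant has the size given above.

How it is judged:
By the outcome, as a careful person would: the job done as asked, in the order asked, and still so for the second after the job is handed in, with the robot touching nothing.
It also fails if it takes over 72 s, if anything falls off the work surface, if the arm or the gripper's body presses on something with over 40 N, if the wrist force passes 120 N, or if a joint passes its speed limit or range.

## Robot

A 6-joint arm with a two-finger parallel gripper is mounted at the origin on the work surface. World frame = base frame: x ahead of the robot, y to its left, z up, the work surface at z = 0. Lengths are in m, angles in degrees, forces in N, time in s.
With the tool pointing down it reaches from about 0.325 to 0.775 m from the base axis. Payload 5.5 kg.
Tool frame: the origin (TCP) lies at the centre of the arm's flange, where the gripper is bolted on; the fingertips stand 182 mm ahead of it and the grasp point (between the pads) lies 163 mm ahead of it; z points along the fingers, y is the line along which they close (so a half turn about z gives the same grasp; the last joint's range is limited). The gripper opens to 88 mm and grips with 3 to 60 N. Pads are 20 mm wide; open, the fingers measure 115 mm over their backs; the gripper's body (75 mm by 178 mm) begins 61 mm behind the grasp point.
Start: joints at [61.209, 5.22, 70.514, -0, 104.267, -3.249], TCP at [0.259, 0.541, 0.405] pointing down, gripper open.
Joint ranges: [-164.24, 164.24], [-49.07, 125.15], [9.68, 141.18], [-86.29, 266.29], [3.28, 154.24], [-151.56, 151.56]. Speed limits (degrees/s): [147.25, 147.25, 172.46, 180, 180, 180].

## Interface

Orientations are given as [roll, pitch, yaw] about the fixed x, y, z axes, in that order (R = Rz(yaw) Ry(pitch) Rx(roll)).
In Python, from station import r gives the robot as it stands. The module is installed in compiled form; this text tells all that it offers. Calls block until the motion is done:
- r.reach(position, orientation): joint-space move of the TCP to a pose.
- r.servo_line(position, rotation=None, speed=0.15): straight line of the TCP; rotation=None keeps the orientation; speed is the mean speed in m/s.
- r.move_joints(angles): joint-space move.
- r.let_go() and r.grab(squeeze=None): open the fingers fully, or close them until they stop; squeeze is the grip in N (None keeps the last).
- r.wait(seconds).
- r.inverse_kinematics(position, orientation): joint angles nearest the present ones, or None.
- r.sense(): the state.
- r.snapshot(name): name is "scene" or "side" or "wrist"; returns a dict with "frame" (480x640x3 uint8, red, green, blue), "fx", "fy", "cx", "cy" (pixels), "R" (3x3) and "t" (3): a world point X has camera coordinates R X + t. Camera axes: x right, y down, z forward; pixel columns grow to the right and rows downward; lengths in m; the calibration is good to about 2 mm. A picture is of the moment at which its call begins. There is no depth.
A pose or a line that the arm cannot do raises r.IKError and nothing moves.
- r.hand_in(): hands the job in; it is judged then, once.
The state is a dict: "clock": time; "joints": joint angles; "joint_vel": joint speeds; "joint_torque": joint torques, N m; "tcp_pos": TCP position; "orientation": TCP orientation; "contact_force": force on the tool from outside, world axes, zero at the start; "torque": the same for the moment, N m; "opening": finger opening in m; "gripper_force": force on a finger pad.
Only numpy, scipy, OpenCV 4.12 (cv2) and the standard library are available. Lean on these libraries where they do the work, as an engineer would, in place of code of your own. Each camera call takes 0.05 s, during which the arm holds its last target. There are 200 camera calls.

## Working session

There is one attempt and no reset: what is moved stays moved. The work goes in short steps, each a Python script; the robot and the scene stay as the last script left them, time stands still between calls to the robot, and variables do not carry over. Pictures are saved under pics/ and viewed, at most 10 in all, crops included, and the job is handed in when it is done.

```bash
mkdir -p pics
python3 - <<'E'
from station import r
import cv2,pickle
d={}
for n in("scene","side","wrist"):
    s=r.snapshot(n);d[n]=s
    cv2.imwrite(f"pics/{n}0.png",s["frame"][:,:,::-1])
    print(n,s["fx"],s["cx"],s["cy"],(-s["R"].T@s["t"]).round(3),s["R"][2].round(3))
pickle.dump(d,open("s0.pkl","wb"))
print(r.sense())
E
```

```text
scene 500.2950605251631 313.24717754530667 238.12136456764293 [ 1.022 -0.339  1.095] [-0.469  0.293 -0.833]
side 606.5484736479422 325.14188449091097 240.84027431012188 [-0.369  0.872  1.225] [ 0.542 -0.55  -0.635]
wrist 395.68488720304015 317.87177825779344 237.2687842400107 [0.198 0.57  0.383] [ 0.221 -0.107 -0.969]
{'clock': 0.15, 'joints': array([ 6.12094119e+01,  5.25378353e+00,  7.05647981e+01, -1.26855166e-03,
        1.04265556e+02, -3.24947235e+00]), 'joint_vel': array([ 0.01523277, -0.15208807, -0.29569477,  0.08054841,  0.0764033 ,
        0.06721488]), 'joint_torque': array([ 1.26726387e-03, -4.47044635e+01, -4.06908631e+01,  6.99131680e-02,
        2.73906469e-02, -1.20277978e-04]), 'tcp_pos': array([0.25873442, 0.54140848, 0.40377246]), 'orientation': array([-1.79915928e+02, -3.54129449e-03,  1.54458570e+02]), 'contact_force': array([-0.28226205, -0.22639336,  0.09313639]), 'torque': array([-0.03093981,  0.0191322 ,  0.06367923]), 'gripper_force': 0.0, 'opening': 0.08784358317030237}
```

View pics/scene0.png

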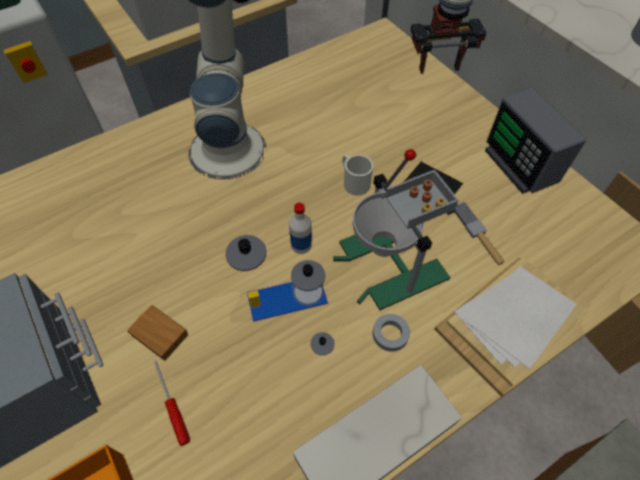

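View pics/side0.png

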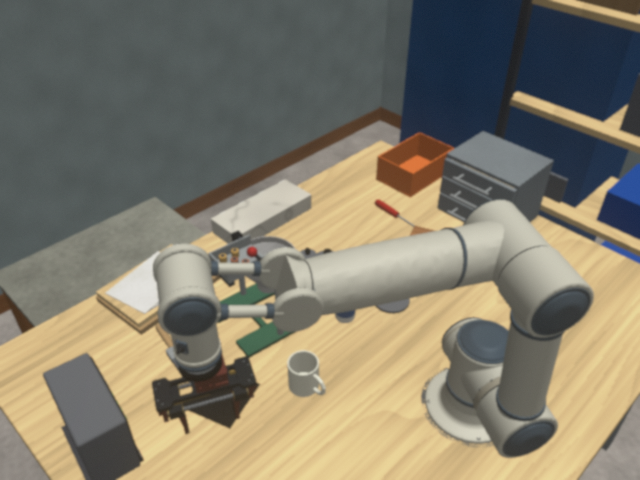

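Lid candidates: the large one on the table (246,252), the small one on the table (321,343), and the one on the jar (308,275). I choose the one on the jar, on the blue sled. The mat is at about (435,180), behind the pan, and in the side view it lies under the gripper at (220,410). Next is a close crop.

```bash
cat > h.py <<'E'
import numpy as np,cv2
def ray(s,u,v):
    d=s["R"].T@np.array([(u-s["cx"])/s["fx"],(v-s["cy"])/s["fy"],1]); return -s["R"].T@s["t"],d
def at(s,u,v,z):
    c,d=ray(s,u,v); return c+d*(z-c[2])/d[2]
def proj(s,X):
    p=s["R"]@np.asarray(X)+s["t"]; return np.array([s["fx"]*p[0]/p[2]+s["cx"],s["fy"]*p[1]/p[2]+s["cy"]])
E
python3 - <<'E'
from h import *
import pickle
d=pickle.load(open("s0.pkl","rb"));s=d["scene"]
c=s["frame"][140:335,225:485,::-1]
cv2.imwrite("pics/crop1.png",cv2.resize(c,None,fx=3,fy=3,interpolation=cv2.INTER_CUBIC))
for n,u,v,z in[("knob",308,270,.126),("handle",254,293,.064),("ball",410,155,.3),("mat",437,178,.004),("funnel",388,222,.206),("mug",358,165,.085),("biglid",246,243,.04),("cleaner",299,208,.17),("ring",391,328,.028)]:print(n,at(s,u,v,z).round(3))
print(at(d["side"],220,410,.004))
E
```

```text
knob [ 0.542 -0.054  0.126]
handle [ 0.495 -0.173  0.064]
ball [0.508 0.229 0.3  ]
mat [0.428 0.449 0.004]
funnel [0.575 0.133 0.206]
mug [0.321 0.244 0.085]
biglid [ 0.348 -0.118  0.04 ]
cleaner [0.413 0.004 0.17 ]
ring [0.726 0.051 0.028]
[0.40478469 0.43660595 0.004     ]
```

View pics/crop1.png

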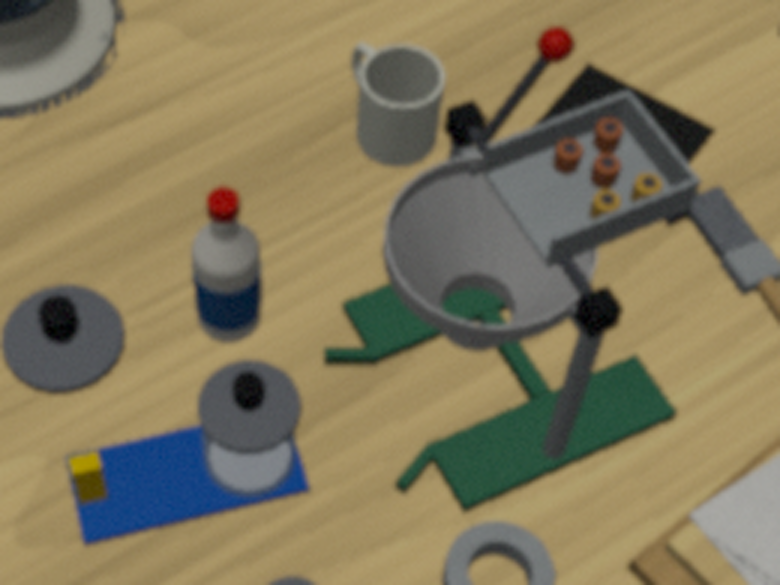

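The crop shows the lid on the jar, with its knob at crop (248,383) and a disc diameter of about 100 px. The table lid on the left is about 120 px at a lower height, so it is larger. The sled's corners are at (308,490), (85,543) and (68,457). The stand's rails have corners at (433,447), (637,357), (674,410), (345,303) and (378,355). The ball is at (556,43) and the visible mat corners are at (590,67) and (712,130).

```bash
cat > fit.py <<'E'
from h import *
import pickle
from scipy.optimize import least_squares
d=pickle.load(open("s0.pkl","rb"));s=d["scene"]
def fit(pts,x0,scale=3,off=(225,140),s=s):
    L=np.array([p[0] for p in pts]);U=np.array([p[1] for p in pts])/scale+np.array(off)
    def W(q):
        c,n=np.cos(q[2]),np.sin(q[2]); return L@np.array([[c,n,0],[-n,c,0],[0,0,1]])+[q[0],q[1],0]
    f=lambda q:(np.array([proj(s,X) for X in W(q)])-U).ravel()
    o=least_squares(f,x0,loss="soft_l1")
    print("pose",o.x[:2].round(4),"yaw",np.degrees(o.x[2]).round(2));print(f(o.x).reshape(-1,2).round(1).tolist());return o.x
if __name__=="__main__":
    m=.001
    sl=[((.04,.04,.008),(308,490)),((.04,-.145,.008),(85,541)),((0,-.13,.064),(87,464)),((0,0,.126),(248,381))]
    fit(sl,[.53,-.06,-.6])
    st=[((.045,-.06,.014),(433,447)),((.045,.14,.014),(637,357)),((.108,.14,.014),(674,410)),((.108,-.06,.014),(467,505)),
     ((-.108,-.06,.014),(345,303)),((-.045,-.06,.014),(378,355)),((-.07,.0797,.3048),(556,43)),((-.047,.138,.252),(630,95)),((.047,.138,.252),(693,182))]
    fit(st,[.57,.13,-.5])
    mt=[((-.07,.07,.004),(590,67)),((.07,.07,.004),(712,130))]
    fit(mt,[.42,.44,-.3])
E
python3 fit.py
```

```text
pose [ 0.5367 -0.0519] yaw -18.18
[[1.1, -0.6], [-0.3, 0.6], [-0.5, -0.9], [-0.0, 0.7]]
pose [0.5715 0.1383] yaw -7.51
[[-1.7, -1.0], [0.0, -1.4], [1.8, 0.7], [-0.2, 1.0], [-0.9, -0.4], [-0.6, 1.1], [0.2, 0.9], [-0.1, -1.5], [3.3, -0.3]]
pose [0.4426 0.4077] yaw 19.35
[[-1.2, -0.9], [1.1, 0.7]]
```

View pics/wrist0.png

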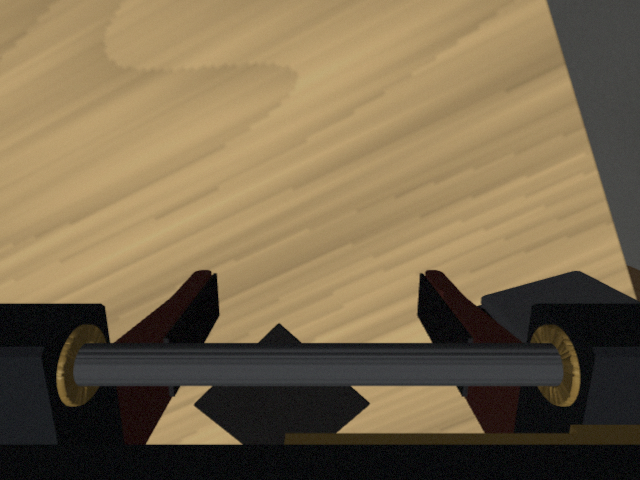

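The wrist view shows the mat between the fingers, with its far corner at (278,324) and side corners at (195,403) and (368,403). I'll combine it with the scene view.

Run:
```python
from fit import *
w=d["wrist"]
A,B,C=[at(w,u,v,.004) for u,v in[(278,324),(195,403),(368,403)]]
print(A,B,C,"sides",np.linalg.norm(A-B),np.linalg.norm(A-C),"diag",np.linalg.norm(B-C),"ctr",(B+C)/2)
for c in[(590,67),(712,130)]:print(at(s,c[0]/3+225,c[1]/3+140,.004).round(3))
print("smalllid",at(s,321,341,.03),"brushhead",at(s,470,218,.02))
from station import r
print(r.inverse_kinematics([.537,-.052,.282],[180,0,28-90]),r.inverse_kinematics([.537,-.052,.282],[180,0,28+90]))
```

```text
[0.35077039 0.45021627 0.004     ] [0.39633684 0.32414847 0.004     ] [0.4785399  0.49672502 0.004     ] sides 0.13404995634402617 0.13597099786063266 diag 0.1911544056416376 ctr [0.43743837 0.41043674 0.004     ]
[0.358 0.451 0.004]
[0.482 0.496 0.004]
smalllid [ 0.66560582 -0.10029534  0.03      ] brushhead [0.58965278 0.42027567 0.02      ]
[-9.14412067e+00 -3.50279738e+00  9.17488024e+01 -2.54444375e-14
  9.17539950e+01  1.42855879e+02] [ -9.14412067  -3.50279738  91.74880236   0.          91.75399502
 -37.14412067]
```

Run:
```python
from h import *
from station import r
r.reach([.20,.36,.46],[180,0,154])
r.reach([.41,-.04,.46],[180,0,118])
r.reach([.537,-.052,.42],[180,0,118])
s=r.snapshot("wrist");cv2.imwrite("pics/w1.png",s["frame"][:,:,::-1])
import pickle;pickle.dump(s,open("w1.pkl","wb"))
for X in[(.5367,-.0519,.126),(.5367,-.0519,.115)]:print(proj(s,X))
print(r.sense()["clock"],r.sense()["tcp_pos"])
```

```text
[318.1615583  235.43240155]
[318.17174074 231.84227304]
3.2583 [ 0.53649955 -0.05125447  0.42084661]
```

View pics/w1.png

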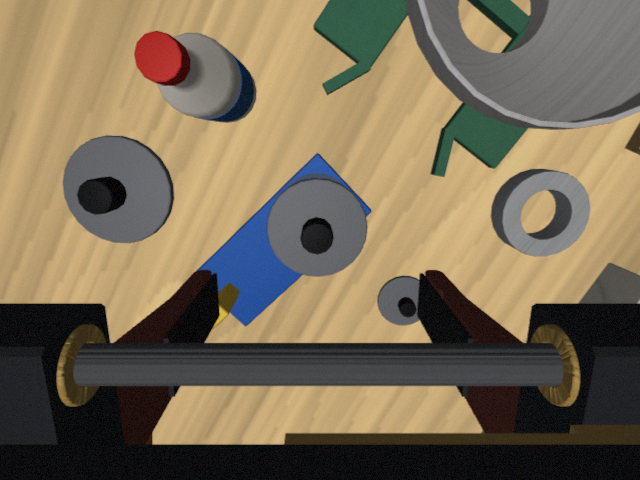

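The knob top is at (317,231), about 4 px from the prediction. The sled's corners are at (318,154), (371,211) and (246,325), and the rail corners at (314,28), (370,68), (453,130) and (494,167). I'll refit from this view.

```bash
cat > fit2.py <<'E'
from fit import *
w=pickle.load(open("w1.pkl","rb"))
for n,p,z in[("knobtop",(317,230),.126),("disc",(317,226.5),.096)]:print(n,at(w,*p,z).round(4))
k=dict(scale=1,off=(0,0),s=w)
fit([((-.04,.04,.008),(318,154)),((.04,.04,.008),(371,211)),((.04,-.145,.008),(246,325))],[.53,-.05,-.3],**k)
fit([((-.108,-.06,.014),(314,27)),((-.045,-.06,.014),(370,67)),((.045,-.06,.014),(453,130)),((.108,-.06,.014),(494,166))],[.57,.13,-.1],**k)
E
python3 fit2.py
```

```text
knobtop [ 0.5341 -0.0488  0.126 ]
disc [ 0.536  -0.0525  0.096 ]
pose [ 0.5365 -0.0554] yaw -18.15
[[-0.3, -1.8], [1.9, 0.2], [-0.7, 2.8]]
pose [0.5704 0.1369] yaw -6.57
[[-0.6, -0.9], [0.7, 2.6], [-5.1, -1.8], [4.9, 1.0]]
```

Run:
```python
from h import *
from station import r
o=[180,0,118]
r.reach([.5355,-.0515,.34],o)
r.servo_line([.5355,-.0515,.2825],speed=.08)
print(r.sense()["contact_force"].round(1))
r.grab(25);q=r.sense();print(q["opening"],q["gripper_force"],q["contact_force"].round(1))
r.servo_line([.5355,-.0515,.33],speed=.06)
r.servo_line([.5355,-.0515,.46],speed=.2)
q=r.sense();print(q["opening"],q["gripper_force"],q["contact_force"].round(1),q["clock"])
r.servo_line([.41,-.04,.46],speed=.2)
s=r.snapshot("scene");cv2.imwrite("pics/s2.png",cv2.resize(s["frame"][120:340,180:480,::-1],None,fx=2.5,fy=2.5,interpolation=cv2.INTER_CUBIC))
import pickle;pickle.dump(s,open("s2.pkl","wb"))
r.reach([.29,.29,.46],[180,0,118])
r.reach([.44,.41,.40],[180,0,118])
r.servo_line([.44,.41,.215],speed=.12)
r.servo_line([.44,.41,.2045],speed=.03)
q=r.sense();print(q["opening"],q["gripper_force"],q["contact_force"].round(1),q["clock"],q["tcp_pos"])
```

```text
[ 1.  -0.6  0.1]
0.023552076287125436 24.99992072582245 [ 0.1 -0.4  0.4]
0.02342383332918519 24.999884963035583 [ 0.4  0.4 -0.4] 7.2917
0.02305022419315003 24.99996453523636 [ 0.1  0.2 -0.4] 12.45 [0.43995035 0.40992778 0.20418311]
```

View pics/s2.png

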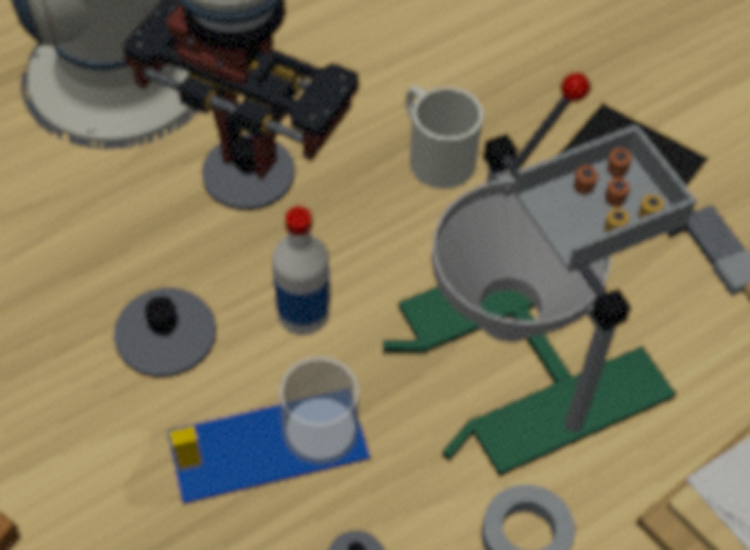

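The lid is in the gripper and the jar is open with the sled unmoved. The jar's rim centre is at crop (319,392). The sled's corners are at (369,457), (185,501) and (168,430), and the handle top is at (184,433). Next I lower the lid until it touches, then look.

Run:
```python
from fit import *
from station import r
z=.2042
while z>.199:
    z-=.001; r.servo_line([.44,.41,z],speed=.03); f=r.sense()["contact_force"]
    if f[2]>2: break
print(z,f.round(1))
r.let_go()
r.servo_line([.44,.41,.29],speed=.12)
r.servo_line([.37,.35,.46],speed=.25)
w=r.snapshot("wrist");cv2.imwrite("pics/w3.png",w["frame"][:,:,::-1]);pickle.dump(w,open("w3.pkl","wb"))
print("lid knob px exp",proj(w,(.44,.41,.047)),r.sense()["clock"])
k=dict(scale=2.5,off=(180,120),s=pickle.load(open("s2.pkl","rb")))
fit([((0,0,.088),(319,392)),((.04,.04,.008),(369,457)),((.04,-.145,.008),(185,501)),((-.04,-.145,.008),(168,430)),((0,-.13,.064),(184,434))],[.53,-.05,-.3],**k)
fit([((.045,-.06,.014),(472,426)),((.045,.14,.014),(642,349)),((.108,.14,.014),(674,394)),((.108,-.06,.014),(500,471)),
     ((-.108,-.06,.014),(400,304)),((-.045,-.06,.014),(429,347)),((-.07,.0797,.3048),(575,86))],[.57,.13,-.1],**k)
```

```text
0.2022 [-1.8 -1.5  5.4]
lid knob px exp [410.4399669  185.88871585] 15.8917
pose [ 0.5371 -0.0521] yaw -18.35
[[0.4, -0.6], [1.2, 0.1], [-1.1, 0.5], [-0.3, -0.4], [-0.1, 0.2]]
pose [0.5718 0.1379] yaw -7.59
[[-1.3, -2.2], [0.5, -1.7], [1.8, 0.1], [0.3, 1.2], [-0.9, -0.9], [-1.2, 0.7], [0.5, 1.0]]
```

View pics/w3.png

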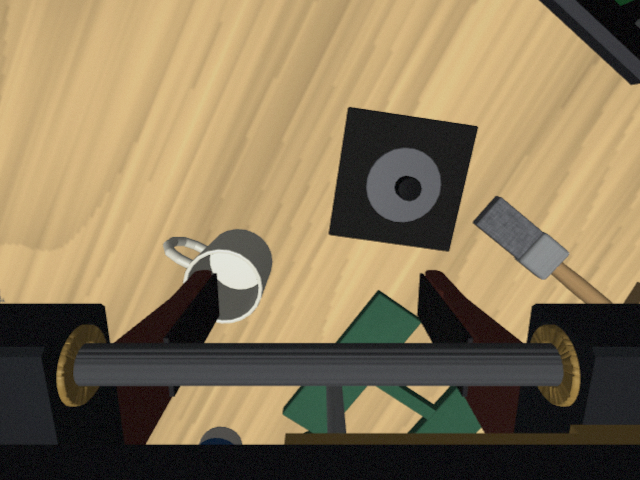

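The lid lies centred on the mat: disc centre (404,185), mat centre (404,180). To move the sled I'll tilt the gripper back 30° so the camera and body clear the funnel. First I check the inverse kinematics.

```bash
cat > plan.py <<'E'
from h import *
S=np.array([.5718,.138]);SY=-7.5
def rot(a): a=np.radians(a);return np.array([[np.cos(a),-np.sin(a)],[np.sin(a),np.cos(a)]])
def tool(G,yaw,th):
    f=rot(yaw)@[1,0];t=np.radians(th)
    return np.r_[np.array(G)-.163*np.r_[np.sin(t)*f,-np.cos(t)]],[180,-th,yaw]
def handle(sxy,phi,z=.048,th=30):
    return tool(np.r_[np.array(sxy)+rot(phi)@[0,-.13],z],phi+90,th)
def instand(y,x=0): return S+rot(SY)@[x,y]
E
python3 - <<'E'
from plan import *
from station import r
A=[.537,-.0525]
print("sled in stand",rot(-SY)@(np.array(A)-S))
for p in[handle(A,-18.2,.15),handle(A,-18.2),handle(instand(-.165),SY),handle(instand(0),SY),handle(instand(0),SY,.2)]:
    print(p[0].round(3),p[1],None if (q:=r.inverse_kinematics(*p)) is None else q.round(0))
c,sn=np.cos(.52),np.sin(.52)
b=np.r_[S+rot(SY)@[-.07,.03+.1*sn],.218+.1*c];print(b)
E
```

```text
sled in stand [-0.00963704 -0.19341256]
[ 0.471 -0.253  0.291] [180, -30, 71.8] [-40.  -1.  90.  28. 101. -19.]
[ 0.471 -0.253  0.189] [180, -30, 71.8] [-40.   3.  97.  28.  92. -24.]
[ 0.523 -0.235  0.189] [180, -30, 82.5] [-35.  10.  89.  26.  95. -29.]
[ 0.544 -0.072  0.189] [180, -30, 82.5] [-20.   3.  97.  29.  87. -16.]
[ 0.544 -0.072  0.341] [180, -30, 82.5] [-20.  -2.  86.  30. 101.  -8.]
[0.51280023 0.22614311 0.30478192]
```

Run:
```python
from plan import *
from station import r
import pickle
A=[.537,-.0525]
r.reach([.28,.28,.46],[180,0,118])
r.reach([.40,-.10,.46],[180,0,72])
r.reach(*handle(A,-18.2,.15))
p=handle(A,-18.2);r.servo_line(p[0],speed=.1)
print(r.sense()["contact_force"].round(1))
r.grab(40);q=r.sense();print(q["opening"],q["contact_force"].round(1),q["clock"])
if .01<q["opening"]<.02:
    for y,phi in[(-.165,SY),(-.09,SY),(-.02,SY)]:
        p=handle(instand(y),phi);r.servo_line(p[0],p[1],speed=.06);print(y,r.sense()["contact_force"].round(1))
    s=r.snapshot("scene");cv2.imwrite("pics/s4.png",cv2.resize(s["frame"][120:340,180:480,::-1],None,fx=2.5,fy=2.5,interpolation=cv2.INTER_CUBIC))
    pickle.dump(s,open("s4.pkl","wb"))
print(r.sense()["clock"])
```

```text
[ 0.3  0.1 -0. ]
0.015788462887627332 [ 0.6 -0.2 -0.1] 20.9583
-0.165 [0.5 0.4 0.2]
-0.09 [ 0.2  1.6 -0.1]
-0.02 [ 0.4  2.2 -0.8]
24.7917
```

View pics/s4.png

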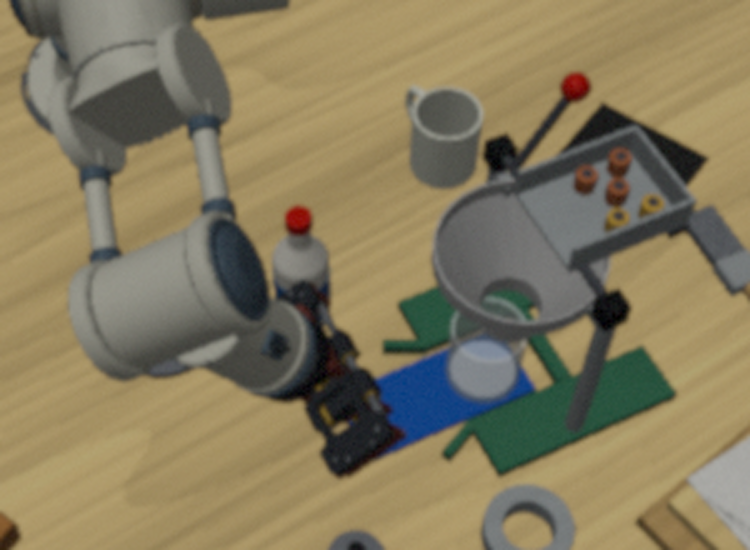

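The sled is in the lane, with the jar at crop (487,360) just short of the spout, and the bottle is clear. I push on until the sled meets the stop.

Run:
```python
from plan import *
from station import r
import pickle
p=handle(instand(-.006),SY);r.servo_line(p[0],p[1],speed=.04)
y=-.006
while y<.012:
    y+=.001;r.servo_line(handle(instand(y),SY)[0],speed=.03);f=r.sense()["contact_force"];print(round(y,4),f.round(1))
    if abs(f[1])>12: break
r.let_go()
r.servo_line(handle(instand(-.01),SY,.15)[0],speed=.12)
r.servo_line(handle(instand(-.14),SY,.25)[0],speed=.25)
s=r.snapshot("scene");pickle.dump(s,open("s5.pkl","wb"));w=r.snapshot("wrist")
a=cv2.resize(s["frame"][170:330,290:460,::-1],(637,600),interpolation=cv2.INTER_CUBIC)
cv2.imwrite("pics/s5.png",a);print(r.sense()["clock"])
```

```text
-0.005 [ 1.6  0.5 -0.2]
-0.004 [ 0.2 -2.4 -0.1]
-0.003 [ 0.1 -3.6 -0.5]
-0.002 [-0.3 -1.8 -0.4]
-0.001 [-0.4 -2.5  0.2]
0.0 [ 0.4 -2.6 -0.5]
0.001 [-0.2 -2.8 -0.5]
0.002 [-1.7 -6.7  1. ]
0.003 [ -3.8 -10.5   3.4]
0.004 [ -5.5 -14.6   3.7]
30.8917
```

View pics/s5.png

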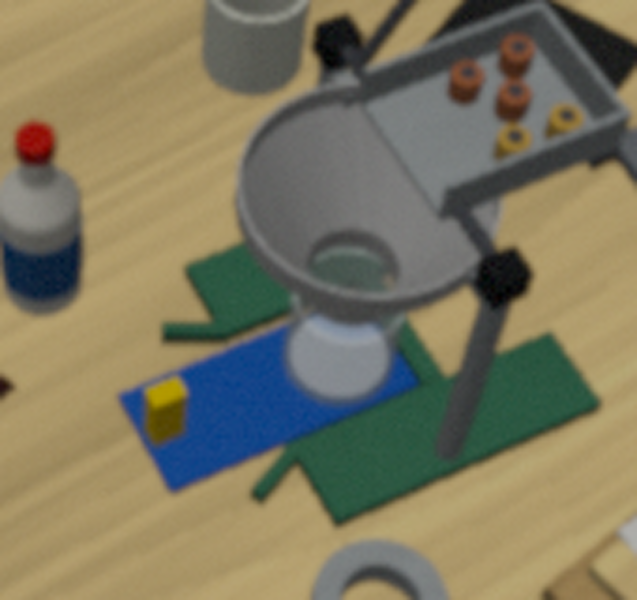

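The sled is seated against the stop, the jar mouth shows inside the spout opening at (352,265), and the bushings are still in the pan. Next I check the fit numerically, then tip the lever.

```bash
cat > tip.py <<'E'
from plan import *
O=[180,0,SY+90]
def push(a,gap=0,dz=0):
    xy=S+rot(SY)@[-.07,.03+.1*np.sin(a)+.023+gap]
    return np.r_[xy,.218+.1*np.cos(a)+.011+.163+dz]
E
python3 - <<'E'
from tip import *
from fit import fit
from station import r
import pickle
q=fit([((0,-.13,.064),(168,390)),((-.04,-.145,.008),(121,398)),((.04,-.145,.008),(175,491)),((.04,.04,.008),(420,380))],[.57,.13,-.1],scale=3.75,off=(290,170),s=pickle.load(open("s5.pkl","rb")))
print("in stand",rot(-SY)@(q[:2]-S))
r.reach([.40,-.10,.47],[180,0,72]);r.grab(5)
r.reach([.34,.17,.56],O)
r.reach(push(.52,.03,.06),O)
r.servo_line(push(.52,.02),speed=.15)
print(r.sense()["contact_force"].round(1),r.sense()["clock"])
for a in np.linspace(.52,-.53,9):
    r.servo_line(push(a),speed=.05);f=r.sense()["contact_force"];print(round(a,2),f.round(1))
    if np.linalg.norm(f)>20:break
r.wait(1)
s=r.snapshot("scene");pickle.dump(s,open("s6.pkl","wb"))
cv2.imwrite("pics/s6.png",cv2.resize(s["frame"][120:330,280:480,::-1],(570,600),interpolation=cv2.INTER_CUBIC));print(r.sense()["clock"])
E
```

```text
pose [0.5707 0.1402] yaw -6.37
[[0.3, 0.4], [-0.7, -0.8], [0.0, 0.3], [0.3, -0.1]]
in stand [-0.0013565   0.00202643]
[-0.5 -0.8  1. ] 35.4083
0.52 [ 0.1 -1.1 -0.6]
0.39 [0.4 5.3 2.2]
0.26 [0.4 4.6 4.1]
0.13 [0.  3.5 3.1]
-0.01 [-0.1  2.8  2. ]
-0.14 [1.1 1.5 1.6]
-0.27 [0.7 0.4 1. ]
-0.4 [0.5 1.2 0.6]
-0.53 [0.1 1.1 0.7]
40.275
```

View pics/s6.png

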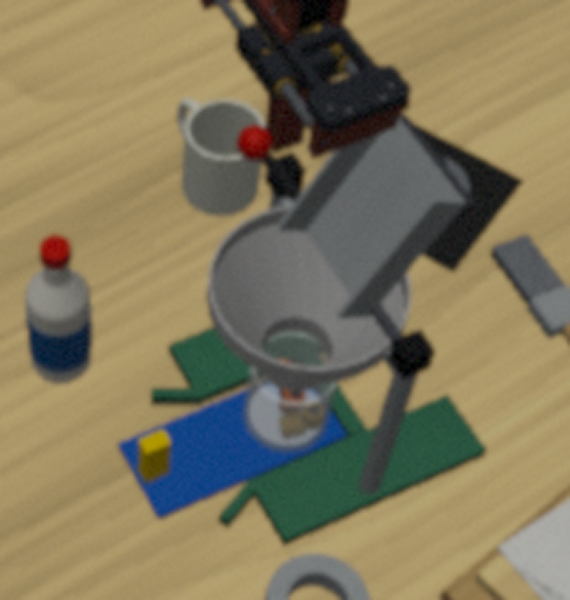

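The pan is tipped and looks empty. The bushings show in the jar around (300,405). Next I follow the lever back, retreat, and check the rest numerically.

Run:
```python
from tip import *
from fit import fit
from station import r
import pickle
for a in np.linspace(-.53,.52,7)[1:]: r.servo_line(push(a,.004),speed=.07)
r.servo_line(push(.52,.03),speed=.1)
r.servo_line(push(.52,.03,.08),speed=.2)
r.reach([.36,.17,.56],O)
r.reach([.20,.36,.50],O)
s=r.snapshot("scene");pickle.dump(s,open("s7.pkl","wb"))
s5=pickle.load(open("s5.pkl","rb"))
def col(s):
    h=cv2.cvtColor(s["frame"],cv2.COLOR_RGB2HSV).astype(int)
    return h
x0,y0,x1,y1=330,150,470,320
D=np.abs(s["frame"].astype(int)-s5["frame"].astype(int)).sum(2);D[:,:]=np.where(D>60,D,0)
n,l,st,c=cv2.connectedComponentsWithStats((D>0).astype(np.uint8))
for i in range(1,n):
    if st[i,4]>6: 
        m=l==i;print(c[i].round(0),st[i],"now",s["frame"][m].mean(0).round(),"was",s5["frame"][m].mean(0).round())
print("ball px exp",proj(s,np.r_[S+rot(SY)@[-.07,.0797],.3048]))
h=cv2.cvtColor(s["frame"],cv2.COLOR_RGB2HSV)
m=((h[...,0]<8)|(h[...,0]>172))&(h[...,1]>180)&(h[...,2]>120);m[:130]=0;m[200:]=0;m[:,:390]=0
print("red",np.argwhere(m).mean(0)[::-1]);print(r.sense()["clock"])
```

```text
[130.   7.] [103   0  51  18 702] now [31. 35. 36.] was [106. 101.  85.]
[206. 136.] [  104     0   195   290 25025] now [122. 110.  83.] was [94. 94. 87.]
[241.   1.] [233   0  16   3  36] now [19. 19. 19.] was [67. 66. 61.]
[258.   6.] [236   0  52  20 370] now [145. 127.  87.] was [66. 66. 60.]
[382.  22.] [ 349    0   63   54 1854] now [41. 33. 29.] was [126. 117.  94.]
[270.  15.] [260  11  19   8  54] now [45. 47. 47.] was [69. 71. 68.]
[427. 195.] [422 179  11  34 246] now [112. 116. 116.] was [101.  74.  52.]
[104. 194.] [100 181   9  26 140] now [152. 133.  90.] was [150. 149. 138.]
[414. 192.] [409 187  10  11  91] now [112. 117. 117.] was [95. 66. 52.]
[439. 202.] [435 198  10   9  60] now [116. 121. 121.] was [119. 100.  60.]
[384. 264.] [377 255  17  19 235] now [96. 88. 81.] was [131. 137. 144.]
ball px exp [410.51890324 155.36687782]
red [409.78571429 152.11904762]
45.525
```

The pan is level and empty, and only the jar's contents changed (384,264). I take one last numeric look from above for a bushing stuck under the pan lip.

Run:
```python
from tip import *
from station import r
import pickle
r.reach([.38,.0,.52],[180,0,82.5])
r.reach(np.r_[S+rot(SY)@[0,-.16],.50],[180,-20,82.5])
s=r.snapshot("wrist");pickle.dump(s,open("w8.pkl","wb"));f=s["frame"].astype(int)
P=lambda x,y,z:proj(s,np.r_[S+rot(SY)@[x,y],z])
print("spout",P(0,0,.098),"edge",P(.028,0,.098),P(0,.028,.098),P(0,-.028,.098),"rim",P(.078,0,.206),P(-.078,0,.206),P(0,-.078,.206),"lip",P(0,.018,.218))
rim=np.array([P(.075*np.cos(t),.075*np.sin(t),.206) for t in np.linspace(0,6.28,60)]).astype(np.int32)
m=np.zeros(f.shape[:2],np.uint8);cv2.fillPoly(m,[rim],1)
c=((f[...,0]-f[...,2]>25)&(m>0)).astype(np.uint8)
n,l,st,ce=cv2.connectedComponentsWithStats(c)
for i in range(1,n):
    if st[i,4]>20:print(ce[i].round(),st[i],f[l==i].mean(0).round())
x,y=P(0,0,.098).astype(int)
for v in range(y-70,y+71,6):print("".join("#" if f[v,u,0]-f[v,u,2]>25 else "." if f[v,u].sum()>200 else "o" for u in range(x-80,x+81,3) ) if 0<=v<480 else "-")
print(r.sense()["clock"])
```

```text
spout [319.29134279 190.09375068] edge [346.17446099 190.13167858] [319.32465874 163.83954761] [319.25757493 216.70408633] rim [421.00627889 159.68158919] [218.41185319 159.4100926 ] [319.56588242 260.94438386] lip [319.77434295 131.20402306]
[319. 198.] [291 184  51  32 841] [152. 106.  69.]
ooo..oo.......................................o......o
......o...............................................
......................................................
......................................................
......................................................
......................................................
......................................................
......................................................
......................................................
......................................................
......................................................
.....................##.......####....................
..................#############..#....................
..................#...####.oo####.....................
...................###o..##########...................
..........................###.###.....................
......................................................
......................................................
......................................................
......................................................
......................................................
......................................................
......................................................
###########...#.......................#...############
47.825
```

```bash
python3 -c "
from station import r
print(r.hand_in())"
```

```text
the job is handed in; nothing more can be done
None
```

I handed the job in at about 48 s of the 72 s allowed: the lid lies knob up on the middle of the mat, the jar stands against the stop under the spout, the pan is level and empty, and no bushings show outside the jar, though I could not count all five inside it.

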